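# Press the test button under the bench meter's sliding cover

## Robot

A 7-joint arm with a two-finger parallel gripper is mounted at the origin on a cart in front of the work surface, level with it; the furniture and walls round the work are solid. World frame = base frame: x ahead of the robot, y to its left, z up, the work surface at z = 0. Lengths are in m, angles in degrees, forces in N, time in s.
With the tool pointing down it reaches from about 0.425 to 0.925 m from the base axis. Payload 6.8 kg.
Tool frame: the origin (TCP) lies on the front face of the gripper's body, between the roots of the fingers; the fingertips stand 80 mm ahead of it and the grasp point (between the pads) lies 61 mm ahead of it (manip.tip_extent is the distance from the TCP to the fingertips, in m); z points along the fingers, y is the line along which they close (so a half turn about z gives the same grasp; the last joint's range is limited). The gripper opens to 88 mm and grips with 3 to 60 N. Pads are 20 mm wide; open, the fingers measure 115 mm over their backs; the gripper's body (75 mm by 178 mm) begins 61 mm behind the grasp point.
Start: joints at [-74.376, 27.33, 1.283, 89.118, -0.659, 63.558, -4.761], TCP at [0.251, 0.627, 0.303] pointing down, gripper open.
Joint ranges: [-169.35, 169.35], [-19.33, 120.38], [-80.79, 83.38], [13.8, 139.57], [-78.32, 258.32], [9.67, 109.79], [-169.56, 169.56]. Speed limits (degrees/s): [136.94, 136.94, 180, 180, 180, 180, 180].

## Interface

Orientations are given as [roll, pitch, yaw] about the fixed x, y, z axes, in that order (R = Rz(yaw) Ry(pitch) Rx(roll)).
In Python, from station import manip gives the robot as it stands.
- The arm moves only by the shell command python3 -m creep 'ROWS' [FORCE]. ROWS is text: rows parted by semicolons, each of 5 numbers parted by spaces: the gripper command: -1 is shut, 1 is fully open, values between are in proportion, then the shift along the world's x, y, z in cm, then the turn about the world's z in degrees. In form: gripper tx ty tz roll; .... A call has 1 to 12 rows; each row shifts and turns the commanded pose from where the row before left it; what a row does not reach is not made up. A row lasts 1/10 s, in which the tool goes at most 50 mm and 8.59 degrees, less where a joint would pass 70% of its speed; a pose out of reach is approached as far as the arm can. A call is refused whole if a number of a shift passes 5 or a number of a turn 8.59, either way. A call with a gripper value outside its range is refused whole. The fingers move at their own pace and stop on an object; FORCE is the grip in N (left out, the last holds). Time passes only in rows, so rows that do not move let the fingers close. It gives the time, the measured TCP pose, the force, the opening and the grip force at its end, in the units of the state.
- manip.observe(): the state, without advancing time (a new reading comes with each control period).
- manip.capture(name): name is "side" or "top" or "wrist"; returns the picture (420x560x3 uint8, red, green, blue); there is no depth.
- manip.camera_params(name): a dict with "camera_matrix" (3x3 intrinsics, pixels), "D" ([k1, k2, p1, p2, k3] as OpenCV has them; the pictures are not rectified), "rvec" (rotation vector, rad) and "tvec" (3), from world to camera coordinates, as OpenCV has them; the wrist camera has in their place "T_tool_cam" (4x4, takes a point from camera to tool coordinates, whose origin is the TCP and whose axes are the flange's). Camera axes: x right, y down, z forward; pixel columns grow to the right and rows downward; lengths in m; the calibration is good to about 2 mm. A picture is of the moment at which its call begins: read the wrist's pose just before it. camera_params takes no time and is no camera call.
- manip.close_job(): hands the job in; it is judged then, once.
The state is a dict: "clock": time; "qpos": joint angles; "joint_velocities": joint speeds; "joint_efforts": joint torques, N m; "tool_pos": TCP position; "tool_rot": TCP orientation; "wrist_force": force on the tool from outside, world axes, zero at the start; "ft_torque": the same for the moment, N m; "gripper_width": opening from 0.0 (shut) to 1.0 (fully open); "gripper_force": force on a finger pad.
Only numpy, scipy, OpenCV 4.12 (cv2) and the standard library are available. Lean on these libraries where they do the work, as an engineer would, in place of code of your own. Each camera call takes 0.05 s, during which the arm holds its last target. There are 200 camera calls.

## Task

Run the bench meter's self-test: slide its dust cover aside all the way to its stop, press the button underneath fully in, gently, and let it come up again, then slide the cover back until it is fully home. The fixed bridge over the track stops a hand half-way, so let the cover go and take it again by its other grip beyond the bridge. Leave the other things on the bench where they are.

Things in the scene. Friction and masses are not known exactly. Their poses are not given: they have to be found in the camera images.
- meter: Grey bench meter, fixed to the bench: box 130 (x) x 270 (y) x 45 mm high at its deck, origin at the centre of its underside, x away from its display side, y along the cover's track, z up. Two rails with 72 mm between them stand along the deck, up to 71 mm above the bench, and carry the cover.
- bridge_mid (a point): Centre of the top face (110 mm above the bench) of the fixed dark steel bridge across the track: 46 mm wide along y (meter y -30 to +16 mm), underside 101 mm above the bench, legs 58 to 67 mm either side of the track's middle. The cover and its two grips pass under it; a gripper does not.
- cover (a joint): Travel of the aluminium dust cover along the meter's +y, in m: 0 fully home (shut), 0.100 at the open stop. A plate 92 x 150 x 5 mm, top 70 mm above the bench, meter y -126 to +24 mm when shut; it stays where it is left (about 2 N of friction). It starts shut or up to 8 mm ajar.
- fin (a point): Centre, half-way up, of the flat fin on the cover's -y end: 12 mm thick (x), 30 mm long (y), 26 mm high, 70 to 96 mm above the bench; moves with the cover. At meter y -110 mm when shut; at 45 mm of travel its centre is still 35 mm short of the bridge's edge, at full travel it is under the bridge.
- knob (a point): Centre, half-way up, of the round upright knob on the cover, 118 mm to +y of the fin: 24 mm diameter, 26 mm high, 70 to 96 mm above the bench; moves with the cover. When shut it is under the bridge (meter y +8 mm); at 45 mm of travel its centre is 37 mm beyond the bridge's +y edge, at full travel 92 mm.
- button_axis (a point): Point of the deck (45 mm above the bench, meter y -67 mm) on the button's upright axis. A white cap, 30 mm diameter, in a 44 mm black collar, under the cover. Its height differs from unit to unit: the cap's top is 9 to 17 mm above this point, the collar 8 mm lower. At full cover travel the cover's edge is 41 mm and the bridge 37 mm from the axis; to 45 mm of travel it is hidden.
- button (a joint): How far the button is pressed, in m: 0 up (at rest), 0.007 fully in; a spring return that needs about 1 N to start and 7.5 N at the bottom. More than 30 N damages it.
- tape_roll: Bystander: roll of tape lying flat, 62 mm across, 18 mm high, near the meter's display side; origin at the centre of its underside.
- log_book: Bystander: dark blue notebook lying flat, 142 x 102 x 8 mm, behind the meter; origin at the centre of its underside.
- loupe: Bystander: black stand magnifier, 41 mm diameter, 36 mm high, behind the meter; origin at the centre of its underside.
- petri_dish: Bystander: clear dish, 64 mm diameter, 14 mm high, to the right of the meter; origin at the centre of its underside.
- grease_pot: Bystander: round pot, 62 mm diameter, 35 mm high, at the right front; origin at the centre of its underside.
- marker_red: Bystander: thick marker pen lying flat, 128 mm long, at the right; origin under its middle.

How it is judged:
By the outcome, as a careful person would: the job done as asked, in the order asked, and still so for the second after the job is handed in, with the robot touching nothing.
It also fails if it takes over 67 s, if anything falls off the work surface, if the arm or the gripper's body presses on something with over 40 N, if the wrist force passes 120 N, or if a joint passes its speed limit or range.

## Working session

There is one attempt and no reset: what is moved stays moved. The work goes in short steps, Python scripts to look and compute and a shell command to move; the robot and the scene stay as the last step left them, time stands still between calls to the robot, and variables do not carry over. Pictures are saved under pics/ and viewed, at most 10 in all, crops included, and the job is handed in when it is done.

```bash
ls; mkdir -p pics; python3 - <<'E'
from station import manip
import cv2,numpy as np
s=manip.observe();print(s)
a=manip.capture("top");b=manip.capture("side")
cv2.imwrite("pics/top0.png",a[:,:,::-1]);cv2.imwrite("pics/side0.png",b[:,:,::-1])
for n in("top","side","wrist"):print(n,manip.camera_params(n))
E
```

```text
pics
{'clock': 0.0, 'qpos': array([-74.3737881 ,  27.37462763,   1.27925445,  89.17414391,
        -0.65686232,  63.55915567,  -4.75893528]), 'joint_velocities': array([ 0.02715177,  0.03377253, -0.00489442, -0.07367372,  0.05890504,
        0.04560845,  0.02604986]), 'joint_efforts': array([ 9.47858666e-05, -5.82839048e+01,  1.53474603e+00, -2.72607511e+01,
       -5.42906520e-02,  1.67233846e-02,  1.65732408e-04]), 'tool_pos': array([0.25073222, 0.62623604, 0.30172576]), 'tool_rot': array([-1.79899803e+02,  8.88038110e-03,  1.58185292e+02]), 'wrist_force': array([ 0.36607371,  0.65759325, -0.13772505]), 'ft_torque': array([ 0.01977547,  0.00392124, -0.01896751]), 'gripper_force': 0.0, 'gripper_width': 0.9991183399533161}
top {'camera_matrix': array([[380.53989408,   0.        , 280.16352733],
       [  0.        , 380.53989408, 205.84501841],
       [  0.        ,   0.        ,   1.        ]]), 'D': array([0.03347743, 0.        , 0.        , 0.        , 0.        ]), 'rvec': array([ 2.17149414, -2.22681062,  0.08007444]), 'tvec': array([-0.12356696,  0.54513547,  0.92687131])}
side
[... 275 characters left out ...]
0339, -2.59125829,  1.64928986]), 'tvec': array([0.53367022, 0.16687419, 0.73928529])}
wrist {'camera_matrix': array([[350.31952099,   0.        , 281.0666547 ],
       [  0.        , 350.31952099, 207.56216624],
       [  0.        ,   0.        ,   1.        ]]), 'D': array([-0.08003426,  0.        ,  0.        ,  0.        ,  0.        ]), 'T_tool_cam': array([[-3.59005975e-05, -9.56817739e-01, -2.90688516e-01,
         7.93256199e-02],
       [ 9.99999473e-01,  2.63940507e-04, -9.92277032e-04,
         4.87346557e-04],
       [ 1.02615274e-03, -2.90688398e-01,  9.56817225e-01,
        -8.26284563e-02],
       [ 0.00000000e+00,  0.00000000e+00,  0.00000000e+00,
         1.00000000e+00]])}
```

View pics/top0.png

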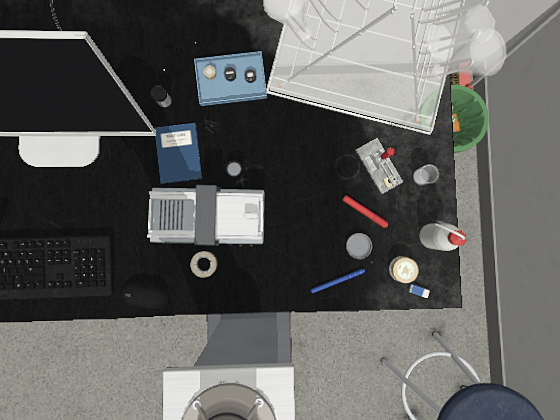

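View pics/side0.png

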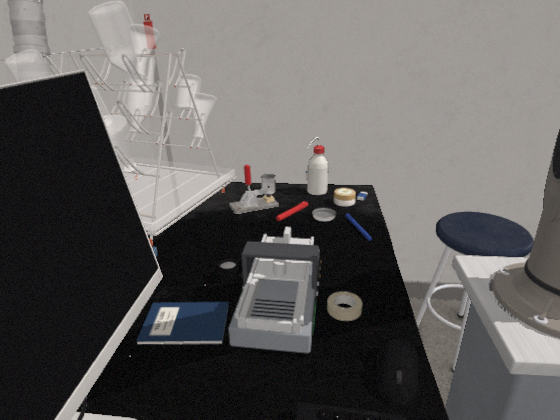

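The top view shows the meter at about (148–265, 187–245), the bridge at columns 195–218, and the fin near (250,210). World +x is up and +y is left. The side view shows the bridge at (282,255) with the knob just under it, and the fin near (288,238).

```bash
cat > h.py <<'E'
import cv2,numpy as np
from station import manip
from scipy.spatial.transform import Rotation as R
def cam(n,s=None):
    p=manip.camera_params(n)
    if n=="wrist":
        T=np.eye(4);T[:3,:3]=R.from_euler('xyz',s["tool_rot"],degrees=True).as_matrix();T[:3,3]=s["tool_pos"]
        M=np.linalg.inv(T@p["T_tool_cam"])
    else:
        M=np.eye(4);M[:3,:3]=cv2.Rodrigues(p["rvec"])[0];M[:3,3]=p["tvec"]
    return p["camera_matrix"],p["D"],M
def ray(c,px,z):
    K,D,M=c
    u=cv2.undistortPoints(np.array(px,float).reshape(-1,1,2),K,D).reshape(-1,2)
    d=np.c_[u,np.ones(len(u))]@M[:3,:3];o=-M[:3,:3].T@M[:3,3]
    return o+d*((z-o[2])/d[:,2])[:,None]
def proj(c,P):
    K,D,M=c
    return cv2.projectPoints(np.array(P,float).reshape(-1,3),M[:3,:3],M[:3,3],K,D)[0].reshape(-1,2)
def snap(n,f=None):
    s=manip.observe();im=manip.capture(n)[:,:,::-1].copy()
    if f:cv2.imwrite("pics/"+f,im)
    return im,cam(n,s)
E
python3 - <<'E'
from h import *
c=cam("top");im=cv2.imread("pics/top0.png");g=cv2.cvtColor(im,cv2.COLOR_BGR2GRAY)
m=((g>45)&(g<110)).astype(np.uint8);m[:, :185]=0;m[:,230:]=0;m[:175]=0;m[255:]=0
m=cv2.morphologyEx(m,cv2.MORPH_OPEN,np.ones((5,5)))
n=max(cv2.findContours(m,0,1)[0],key=cv2.contourArea)
r=cv2.minAreaRect(n);b=cv2.boxPoints(r);print("bridge px",r)
P=ray(c,b,.11);print(P.mean(0),[np.linalg.norm(P[i]-P[i-1]) for i in range(4)]);print(P)
# meter box brightness
m=(g>110).astype(np.uint8);m[:,:135]=0;m[:,280:]=0;m[:184]=0;m[250:]=0
m=cv2.morphologyEx(m,cv2.MORPH_CLOSE,np.ones((31,31)))
n=max(cv2.findContours(m,0,1)[0],key=cv2.contourArea);r=cv2.minAreaRect(n);print("meter px",r)
P=ray(c,cv2.boxPoints(r),.045);print(P,P.mean(0))
cv2.imwrite("pics/crop0.png",cv2.resize(im[175:255,140:275],None,fx=5.5,fy=5.5,interpolation=cv2.INTER_CUBIC))
E
```

```text
bridge px ((205.5, 203.5), (37.0, 19.0), 90.0)
[0.54592544 0.03020128 0.11      ] [np.float64(0.08245599342290955), np.float64(0.04217705008711714), np.float64(0.08256588386036681), np.float64(0.04194340546415241)]
[[0.58766648 0.0506931  0.11      ]
 [0.58668679 0.00852743 0.11      ]
 [0.50413115 0.00982762 0.11      ]
 [0.50521735 0.05175696 0.11      ]]
meter px ((205.0, 214.5), (57.0, 116.0), 90.0)
[[ 0.59559765  0.18023455  0.045     ]
 [ 0.58914466 -0.09665488  0.045     ]
 [ 0.45235387 -0.09352369  0.045     ]
 [ 0.45987583  0.18090746  0.045     ]] [0.524243   0.04274086 0.045     ]
```

View pics/crop0.png

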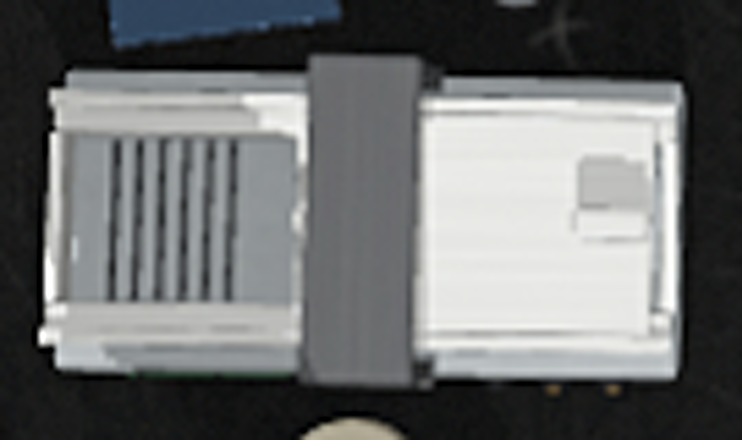

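```bash
python3 - <<'E'
from h import *
c=cam("top");print("cam",-c[2][:3,:3].T@c[2][:3,3])
f=lambda p,z:ray(c,(np.array(p,float)+.5)/5.5-.5+[140,175],z)
fin=f([[610,225],[645,225],[575,225]],.096);print("fin",fin)
b=f([[309,56],[422,58],[410,387],[300,385]],.11);print("bridge",b,b.mean(0))
for a in ([[65,72],[685,86]],[[55,371],[678,380]]):
    e=f(a,.045);print("edge",e,np.degrees(np.arctan2(-(e[0]-e[1])[0],(e[0]-e[1])[1])))
E
```

```text
cam [ 0.48754497 -0.12240015  0.95856665]
fin [[ 0.51705165 -0.06827304  0.096     ]
 [ 0.51668868 -0.08266288  0.096     ]
 [ 0.51741477 -0.05389382  0.096     ]]
bridge [[0.58818732 0.05118968 0.11      ]
 [0.58631249 0.00560197 0.11      ]
 [0.45345301 0.01248275 0.11      ]
 [0.45546436 0.05643289 0.11      ]] [0.52085429 0.03142682 0.11      ]
edge [[ 0.59132084  0.16985724  0.045     ]
 [ 0.57885223 -0.09915352  0.045     ]] -2.65375086660995
edge [[ 0.46195675  0.17483921  0.045     ]
 [ 0.45074171 -0.09316157  0.045     ]] -2.3962608944317454
```

The track is yawed about -2.5°, with the bridge mid at (.521,.031) and the fin at (.517,-.068), about 3 mm ajar. These agree with the given sizes (bridge 46 mm wide, fin 30 mm long). I'm moving above the fin with the fingers closing across the track.

```bash
python3 -m creep '1 1.6 -4.1 0 -5.9;1 1.6 -4.1 0 -5.9;1 1.6 -4.1 0 -5.9;1 1.6 -4.1 0 -5.9;1 1.6 -4.1 0 -5.9;1 1.6 -4.1 0 -5.9;1 1.6 -4.1 0 -5.9;1 1.6 -4.1 0 -5.9;1 1.6 -4.1 0 -5.9;1 1.6 -4.1 0 -5.9;1 1.6 -4.1 0 -5.9;1 1.6 -4.1 0 -5.9' 20 && python3 -m creep '1 1.7 -4.1 0 0;1 1.7 -4.1 0 0;1 1.7 -4.1 0 0;1 1.7 -4.1 0 0;1 0.5 -3.9 0 0;1 0 0 0 0;1 0 0 0 0'
python3 - <<'E'
from h import *
im,c=snap("wrist","w0.png");print(proj(c,[[.517,-.068,.096]]))
E
```

```text
clock: 1.3
tool_pos: [0.443, 0.1329, 0.3026]
tool_rot: [-180.0, -0.0, 87.1]
wrist_force: [1.0, 0.1, 0.1]
gripper_width: 0.998
gripper_force: 0.0
clock: 2.0
tool_pos: [0.5155, -0.069, 0.3023]
tool_rot: [-180.0, 0.0, 87.2]
wrist_force: [-0.7, 0.8, -1.1]
gripper_width: 1.001
gripper_force: 0.0
[[282.10276204 197.54838165]]
```

View pics/w0.png

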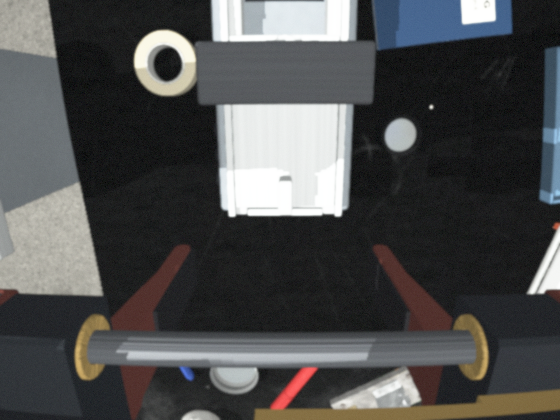

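The wrist view shows the bridge top at (197–375, 42–103). The fin is near (286,195), close to the predicted (282,198).

```bash
python3 - <<'E'
from h import *
im=cv2.imread("pics/w0.png");c=cam("wrist",manip.observe())
cv2.imwrite("pics/w0c.png",cv2.resize(im[90:230,200:370],None,fx=4,fy=4,interpolation=cv2.INTER_CUBIC))
b=ray(c,[[197,42],[375,42],[374,103],[198,103]],.11);print(b,b.mean(0))
for e in (b[[0,1]],b[[3,2]]):d=e[1]-e[0];print(np.degrees(np.arctan2(d[1],d[0])))
E
```

```text
[[0.46024321 0.05827835 0.11      ]
 [0.59055367 0.05245419 0.11      ]
 [0.59043838 0.00874346 0.11      ]
 [0.45665697 0.01474958 0.11      ]] [0.52447306 0.03355639 0.11      ]
-2.559103443332613
-2.570569146210329
```

View pics/w0c.png

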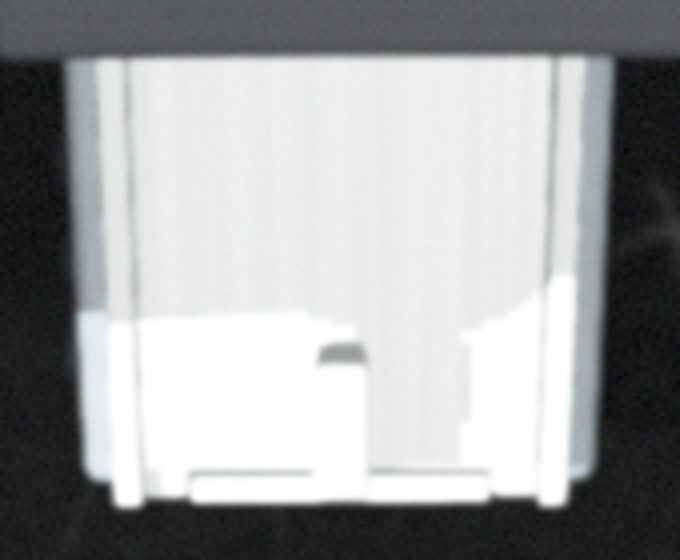

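```bash
python3 - <<'E'
from h import *
c=cam("wrist",manip.observe())
print(ray(c,[[200+342/4,90+365/4],[200+342/4,90+430/4],[200+342/4,90+498/4]],.096))
E
```

```text
[[ 0.52057422 -0.05241642  0.096     ]
 [ 0.5199782  -0.06660972  0.096     ]
 [ 0.51933836 -0.08188032  0.096     ]]
```

The fin is at (.5195,-.067) and the cover is about 2.4 mm ajar. Next I descend and grip it.

```bash
python3 -m creep '1 0.2 0.1 -3 0.2;1 0.2 0.1 -3 0;1 0 0 -3 0;1 0 0 -3 0;1 0 0 -1.6 0;1 0 0 -1 0;1 0 0 0 0;1 0 0 0 0' && python3 -m creep '-1 0 0 0 0;-1 0 0 0 0;-1 0 0 0 0;-1 0 0 0 0;-1 0 0 0 0;-1 0 0 0 0;-1 0 0 0 0;-1 0 0 0 0' 20
```

```text
clock: 2.85
tool_pos: [0.5203, -0.0657, 0.1572]
tool_rot: [180.0, -0.0, 87.6]
wrist_force: [0.2, -0.5, 0.1]
gripper_width: 0.999
gripper_force: 0.0
clock: 3.65
tool_pos: [0.5198, -0.0663, 0.1566]
tool_rot: [-180.0, 0.0, 87.6]
wrist_force: [0.1, 0.4, -0.3]
gripper_width: 0.312
gripper_force: 0.0
```

```bash
python3 -m creep '-1 0 0 0 0;-1 0 0 0 0;-1 0 0 0 0;-1 0 0 0 0;-1 0 0 0 0;-1 0 0 0 0'
```

```text
clock: 4.25
tool_pos: [0.5191, -0.0664, 0.1565]
tool_rot: [-179.9, -0.0, 87.6]
wrist_force: [-5.3, 0.3, 5.4]
gripper_width: 0.134
gripper_force: 20.0
```

```bash
python3 -m creep '-1 0.02 0.5 0 0;-1 0.04 0.8 0 0;-1 0.03 0.8 0 0;-1 0.04 0.8 0 0;-1 0.03 0.8 0 0;-1 0.04 0.8 0 0;-1 0.02 0.4 0 0;-1 0 0 0 0;-1 0 0 0 0'
```

```text
clock: 5.15
tool_pos: [0.5213, -0.0168, 0.1565]
tool_rot: [-179.9, -0.0, 87.6]
wrist_force: [-4.8, 2.3, 5.3]
gripper_width: 0.14
gripper_force: 20.0
```

```bash
python3 -m creep '1 0 0 0 0;1 0 0 0 0;1 0 0 0 0;1 0 0 0 0;1 0 0 0 0;1 0 0 0 0;1 0 0 2 0;1 0 0 4 0;1 0 0 4 0;1 0 0 2 0' && python3 -m creep '1 0.1 2 1 0;1 0.2 4 0 0;1 0.2 4 0 0;1 0.05 1.8 0 0;1 0 0 0 0;1 0 0 0 0'
python3 - <<'E'
from h import *
im,c=snap("wrist","w1.png");print(proj(c,[[.5265,.1012,.096],[.5265,.1012,.07]]))
E
```

```text
clock: 6.15
tool_pos: [0.5231, -0.0178, 0.2797]
tool_rot: [179.8, -0.0, 87.5]
wrist_force: [0.8, -0.3, -0.5]
gripper_width: 0.984
gripper_force: 0.0
clock: 6.75
tool_pos: [0.5275, 0.0999, 0.2866]
tool_rot: [-180.0, 0.0, 87.6]
wrist_force: [-0.2, -0.8, 0.3]
gripper_width: 0.998
gripper_force: 0.0
[[278.9541198  202.38597248]
 [279.1423232  194.19365255]]
```

View pics/w1.png

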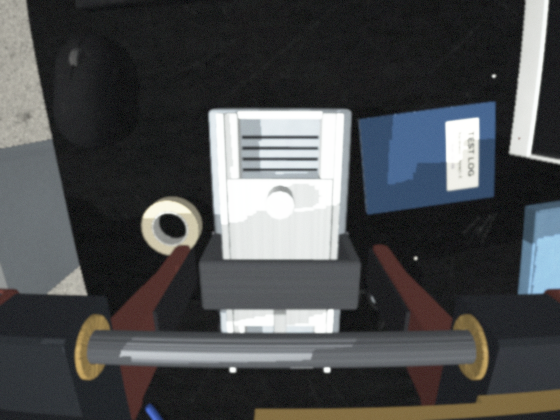

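The knob is at px (280,204), against a prediction of (279,202), so it sits at about (.527,.100), directly under the TCP. I descend and grip it.

```bash
python3 -m creep '1 0 0 -3 0;1 0 0 -3 0;1 0 0 -3 0;1 0 0 -3 0;1 0 0 -1 0;1 0 0 0 0;1 0 0 0 0;-1 0 0 0 0;-1 0 0 0 0;-1 0 0 0 0;-1 0 0 0 0;-1 0 0 0 0' 20 && python3 -m creep '-1 0 0 0 0;-1 0 0 0 0;-1 0 0 0 0;-1 0 0 0 0;-1 0 0 0 0;-1 0 0 0 0;-1 0 0 0 0'
```

```text
clock: 8.0
tool_pos: [0.5276, 0.1008, 0.1569]
tool_rot: [180.0, -0.0, 87.6]
wrist_force: [-0.4, 0.6, 0.3]
gripper_width: 0.582
gripper_force: 0.0
clock: 8.7
tool_pos: [0.5265, 0.1007, 0.1564]
tool_rot: [-179.9, 0.0, 87.6]
wrist_force: [-6.2, 0.6, 5.1]
gripper_width: 0.268
gripper_force: 20.0
```

```bash
python3 -m creep '-1 0.02 0.5 0 0;-1 0.04 0.8 0 0;-1 0.03 0.8 0 0;-1 0.04 0.8 0 0;-1 0.03 0.8 0 0;-1 0.03 0.6 0 0;-1 0 0.2 0 0;-1 0 0 0 0;-1 0 0 0 0' && python3 -m creep '-1 0 0.2 0 0;-1 0 0.2 0 0;-1 0 0 0 0;-1 0 0 0 0'
```

```text
clock: 9.6
tool_pos: [0.5284, 0.1459, 0.1565]
tool_rot: [-179.9, 0.0, 87.6]
wrist_force: [-4.8, 0.1, 4.8]
gripper_width: 0.268
gripper_force: 20.0
clock: 10.0
tool_pos: [0.5286, 0.1488, 0.1564]
tool_rot: [-179.9, 0.1, 87.6]
wrist_force: [-4.5, -2.0, 4.8]
gripper_width: 0.266
gripper_force: 20.0
```

```bash
python3 -m creep '-1 0 0.2 0 0;-1 0 0.2 0 0;-1 0 0 0 0;-1 0 0 0 0' && python3 -m creep '-1 0 0.2 0 0;-1 0 0 0 0;-1 0 0 0 0'
```

```text
clock: 10.4
tool_pos: [0.5286, 0.1492, 0.1564]
tool_rot: [-179.9, 0.3, 87.4]
wrist_force: [-5.5, -11.1, 6.0]
gripper_width: 0.27
gripper_force: 20.0
clock: 10.7
tool_pos: [0.5286, 0.1495, 0.1564]
tool_rot: [-179.8, 0.4, 87.3]
wrist_force: [-5.1, -15.2, 8.1]
gripper_width: 0.267
gripper_force: 20.0
```

The cover is at its open stop: reaction force of about 15 N with no motion, and the knob at y=.149 as expected. I release it and go above the button.

```bash
python3 -m creep '1 0 0 0 0;1 0 0 0 0;1 0 0 0 0;1 0 0 0 0;1 0 0 0 0;1 0 0 0 0;1 0 0 2 0;1 0 0 4 0;1 0 0 4 0;1 0 0 2 0' && python3 -m creep '-1 -0.1 -2 1 0;-1 -0.2 -4 0 0;-1 -0.2 -4 0 0;-1 -0.2 -4 0 0;-1 0 -3.6 0 0;-1 0 0 0 0;-1 0 0 0 0;-1 0 0 0 0;-1 0 0 0 0;-1 0 0 0 0;-1 0 0 0 0;-1 0 0 0 0'
python3 - <<'E'
from h import *
im,c=snap("wrist","w2.png");print(proj(c,[[.5218,-.0264,.058]]))
E
```

```text
clock: 11.7
tool_pos: [0.5306, 0.1558, 0.2799]
tool_rot: [179.8, -0.1, 87.6]
wrist_force: [0.6, 0.8, -0.1]
gripper_width: 1.003
gripper_force: 0.0
clock: 12.9
tool_pos: [0.5225, -0.0199, 0.2866]
tool_rot: [-180.0, 0.0, 87.6]
wrist_force: [-0.4, 0.2, -0.0]
gripper_width: 0.006
gripper_force: 0.0
[[279.86510721 199.07690348]]
```

View pics/w2.png

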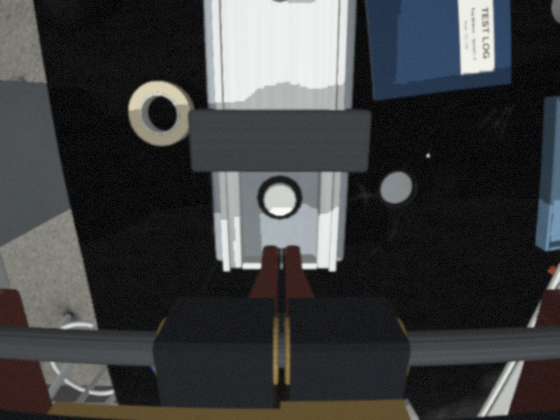

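The button cap is at (280,199), matching the prediction (280,199). I descend with closed fingers, then press in small steps.

```bash
python3 -m creep '-1 -0.07 -0.65 -2 0;-1 0 0 -3 0;-1 0 0 -3 0;-1 0 0 -3 0;-1 0 0 -2 0;-1 0 0 -1 0;-1 0 0 0 0;-1 0 0 0 0;-1 0 0 0 0' && python3 -m creep '-1 0 0 -0.1 0;-1 0 0 -0.1 0;-1 0 0 -0.1 0;-1 0 0 0 0'
```

```text
clock: 13.85
tool_pos: [0.5226, -0.0269, 0.1478]
tool_rot: [179.9, -0.0, 87.6]
wrist_force: [-0.2, -1.1, -0.5]
gripper_width: 0.005
gripper_force: 0.0
clock: 14.25
tool_pos: [0.5217, -0.0268, 0.1437]
tool_rot: [180.0, -0.0, 87.6]
wrist_force: [-0.6, -0.0, -0.0]
gripper_width: 0.008
gripper_force: 0.0
```

```bash
for i in 1 2 ; do python3 -m creep '-1 0 0 -0.1 0;-1 0 0 -0.1 0;-1 0 0 0 0;-1 0 0 0 0' | egrep 'pos|wrist'; done
```

```text
tool_pos: [0.5217, -0.0269, 0.1416]
wrist_force: [-0.9, -0.2, 0.0]
tool_pos: [0.5218, -0.0268, 0.1396]
wrist_force: [0.1, -0.5, -0.3]
```

```bash
python3 -m creep '-1 0 0 -0.1 0;-1 0 0 -0.1 0;-1 0 0 0 0;-1 0 0 0 0' | egrep 'pos|wrist';python3 -m creep '-1 0 0 -0.1 0;-1 0 0 -0.1 0;-1 0 0 0 0;-1 0 0 0 0' | egrep 'pos|wrist'
```

```text
tool_pos: [0.5217, -0.0268, 0.1376]
wrist_force: [-0.4, 0.5, -0.5]
tool_pos: [0.5218, -0.0268, 0.1357]
wrist_force: [0.2, 0.0, 1.4]
```

```bash
python3 -m creep '-1 0 0 -0.1 0;-1 0 0 -0.1 0;-1 0 0 0 0;-1 0 0 0 0' | egrep 'pos|wrist';python3 -m creep '-1 0 0 -0.1 0;-1 0 0 -0.1 0;-1 0 0 0 0;-1 0 0 0 0' | egrep 'pos|wrist';python3 -m creep '-1 0 0 -0.1 0;-1 0 0 0 0;-1 0 0 0 0' | egrep 'pos|wrist'
```

```text
tool_pos: [0.5218, -0.0268, 0.1337]
wrist_force: [-0.1, -0.1, 2.5]
tool_pos: [0.5218, -0.0268, 0.1317]
wrist_force: [-0.6, 0.0, 4.7]
tool_pos: [0.5218, -0.0268, 0.1307]
wrist_force: [-1.5, 0.2, 4.2]
```

```bash
python3 -m creep '-1 0 0 -0.1 0;-1 0 0 0 0;-1 0 0 0 0' | egrep 'pos|wrist';python3 -m creep '-1 0 0 -0.1 0;-1 0 0 0 0;-1 0 0 0 0' | egrep 'pos|wrist'
```

```text
tool_pos: [0.5219, -0.0268, 0.1298]
wrist_force: [-0.7, 0.6, 5.8]
tool_pos: [0.5218, -0.0268, 0.1289]
wrist_force: [-0.6, -0.1, 6.8]
```

```bash
python3 -m creep '-1 0 0 -0.05 0;-1 0 0 0 0;-1 0 0 0 0' | egrep 'pos|wrist';python3 -m creep '-1 0 0 -0.05 0;-1 0 0 0 0;-1 0 0 0 0' | egrep 'pos|wrist'
```

```text
tool_pos: [0.5219, -0.0269, 0.1287]
wrist_force: [-2.2, 0.8, 11.0]
tool_pos: [0.5219, -0.0269, 0.1286]
wrist_force: [-5.1, 1.2, 16.4]
```

The button is bottomed: force rose to 16 N with no further travel. I lift off and go back to the knob at (.5286,.149).

```bash
python3 -m creep '-1 0 0 0.3 0;-1 0 0 0.5 0;-1 0 0 0.7 0;-1 0 0 3 0;-1 0 0 4 0;-1 0 0 4 0;-1 0 0 2 0;1 0.1 3 1 0;1 0.2 4 0 0;1 0.2 4 0 0;1 0.2 4 0 0;1 0 2.6 0 0' && python3 -m creep '1 0 0 0 0;1 0 0 0 0;1 0 0 0 0;1 0 0 0 0;1 0 0 0 0'
python3 - <<'E'
from h import *
im,c=snap("wrist","w3.png");print(proj(c,[[.5286,.149,.096]]))
a=im[150:250,230:330];cv2.imwrite("pics/w3c.png",cv2.resize(a,None,fx=4,fy=4))
E
```

```text
clock: 19.35
tool_pos: [0.5283, 0.1525, 0.2826]
tool_rot: [-180.0, -0.0, 87.8]
wrist_force: [0.0, 0.1, -0.1]
gripper_width: 0.422
gripper_force: 0.0
clock: 19.85
tool_pos: [0.5288, 0.148, 0.2827]
tool_rot: [180.0, 0.0, 87.5]
wrist_force: [0.0, 0.2, -1.0]
gripper_width: 0.877
gripper_force: 0.0
[[279.79175726 204.08954469]]
```

View pics/w3c.png

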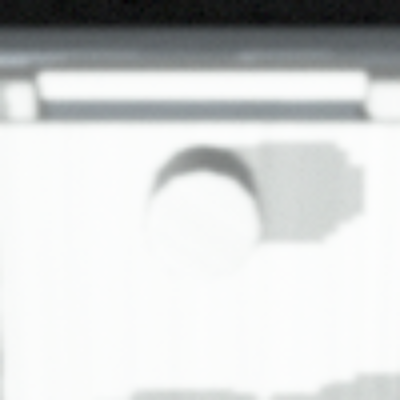

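The knob top is at full-image (280.5,205), as predicted (280,204). I grip it and bring the cover half-way back.

```bash
python3 -m creep '1 0 0.1 -3 0;1 0 0 -3 0;1 0 0 -3 0;1 0 0 -2.7 0;1 0 0 -1 0;1 0 0 0 0;1 0 0 0 0;-1 0 0 0 0;-1 0 0 0 0;-1 0 0 0 0;-1 0 0 0 0;-1 0 0 0 0' 20 && python3 -m creep '-1 0 0 0 0;-1 0 0 0 0;-1 0 0 0 0;-1 0 0 0 0;-1 0 0 0 0;-1 0 0 0 0;-1 0 0 0 0;-1 0 0 0 0'
```

```text
clock: 21.1
tool_pos: [0.5288, 0.1502, 0.1559]
tool_rot: [180.0, -0.0, 87.6]
wrist_force: [0.7, -0.6, 0.3]
gripper_width: 0.582
gripper_force: 0.0
clock: 21.9
tool_pos: [0.5285, 0.1501, 0.1556]
tool_rot: [-180.0, 0.0, 87.6]
wrist_force: [-1.5, -0.4, 1.5]
gripper_width: 0.266
gripper_force: 20.0
```

```bash
python3 -m creep '-1 -0.02 -0.5 0 0;-1 -0.04 -0.8 0 0;-1 -0.03 -0.8 0 0;-1 -0.04 -0.8 0 0;-1 -0.03 -0.8 0 0;-1 -0.04 -0.8 0 0;-1 -0.03 -0.5 0 0;-1 0 0 0 0;-1 0 0 0 0'
```

```text
clock: 22.8
tool_pos: [0.5262, 0.099, 0.1556]
tool_rot: [-180.0, 0.1, 87.5]
wrist_force: [-4.7, -2.0, 2.4]
gripper_width: 0.269
gripper_force: 20.0
```

```bash
python3 -m creep '1 0 0 0 0;1 0 0 0 0;1 0 0 0 0;1 0 0 0 0;1 0 0 0 0;1 0 0 0 0;1 0 0 2 0;1 0 0 4 0;1 0 0 4 0;1 0 0 2 0' && python3 -m creep '1 -0.1 -2 1 0;1 -0.2 -4 0 0;1 -0.2 -4 0 0;1 -0.05 -1.8 0 0;1 0 0 0 0;1 0 0 0 0'
python3 - <<'E'
from h import *
im,c=snap("wrist");print(proj(c,[[.5209,-.0195,.096]]))
cv2.imwrite("pics/w4c.png",cv2.resize(im[130:270,210:350],None,fx=4,fy=4))
E
```

```text
clock: 23.8
tool_pos: [0.5276, 0.1, 0.2788]
tool_rot: [179.8, -0.1, 87.6]
wrist_force: [-0.1, -0.1, -0.2]
gripper_width: 0.999
gripper_force: 0.0
clock: 24.4
tool_pos: [0.5205, -0.0182, 0.2851]
tool_rot: [-179.9, -0.0, 87.5]
wrist_force: [-0.3, 0.3, -0.1]
gripper_width: 1.002
gripper_force: 0.0
[[280.94419863 205.95927088]]
```

View pics/w4c.png

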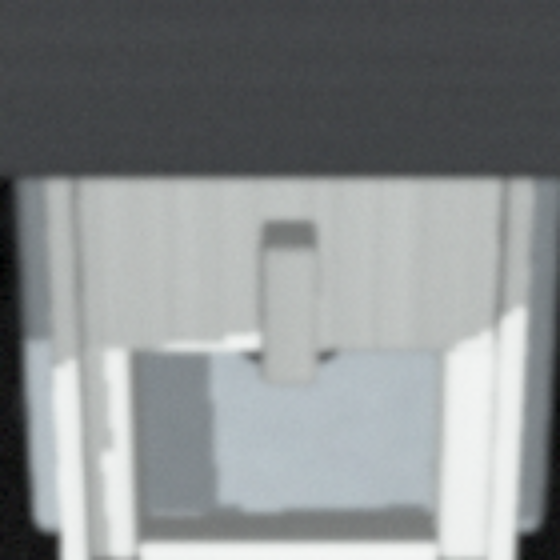

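The fin top is centred at (282,209), about 2 mm off the prediction and towards -y. I adjust and grip it.

```bash
python3 -m creep '1 0.1 -0.3 -3 0;1 0 0 -3 0;1 0 0 -3 0;1 0 0 -2.9 0;1 0 0 -1 0;1 0 0 0 0;1 0 0 0 0;-1 0 0 0 0;-1 0 0 0 0;-1 0 0 0 0;-1 0 0 0 0;-1 0 0 0 0' 20 && python3 -m creep '-1 0 0 0 0;-1 0 0 0 0;-1 0 0 0 0;-1 0 0 0 0;-1 0 0 0 0;-1 0 0 0 0;-1 0 0 0 0;-1 0 0 0 0;-1 0 0 0 0;-1 0 0 0 0'
```

```text
clock: 25.65
tool_pos: [0.522, -0.0208, 0.1569]
tool_rot: [180.0, -0.0, 87.6]
wrist_force: [-0.6, -0.4, 0.1]
gripper_width: 0.583
gripper_force: 0.0
clock: 26.65
tool_pos: [0.5211, -0.0209, 0.1565]
tool_rot: [-179.9, -0.0, 87.6]
wrist_force: [-6.4, -0.0, 4.9]
gripper_width: 0.136
gripper_force: 20.0
```

```bash
python3 -m creep '-1 -0.02 -0.5 0 0;-1 -0.04 -0.8 0 0;-1 -0.03 -0.8 0 0;-1 -0.04 -0.8 0 0;-1 -0.03 -0.8 0 0;-1 -0.03 -0.6 0 0;-1 0 0 0 0;-1 0 0 0 0'; python3 -m creep '-1 0 -0.2 0 0;-1 0 -0.2 0 0;-1 0 0 0 0;-1 0 0 0 0'
```

```text
clock: 27.45
tool_pos: [0.5192, -0.0646, 0.1565]
tool_rot: [-179.9, 0.0, 87.5]
wrist_force: [-5.0, -1.6, 4.7]
gripper_width: 0.133
gripper_force: 20.0
clock: 27.85
tool_pos: [0.5191, -0.0676, 0.1565]
tool_rot: [-179.9, -0.0, 87.6]
wrist_force: [-6.2, 0.6, 5.5]
gripper_width: 0.137
gripper_force: 20.0
```

```bash
python3 -m creep '-1 0 -0.2 0 0;-1 0 -0.2 0 0;-1 0 0 0 0;-1 0 0 0 0'|egrep 'pos|wrist'; python3 -m creep '-1 0 -0.2 0 0;-1 0 0 0 0;-1 0 0 0 0'|egrep 'pos|wrist'
```

```text
tool_pos: [0.5191, -0.0698, 0.1565]
wrist_force: [-7.4, 5.7, 7.7]
tool_pos: [0.5191, -0.0701, 0.1564]
wrist_force: [-7.1, 10.3, 9.3]
```

```bash
python3 -m creep '-1 0 -0.2 0 0;-1 0 0 0 0;-1 0 0 0 0'|egrep 'pos|wrist'; python3 -m creep '1 0 0 0 0;1 0 0 0 0;1 0 0 0 0;1 0 0 0 0;1 0 0 0 0;1 0 0 0 0;1 0 0 2 0;1 0 0 4 0;1 0 0 4 0;1 0 0 3 0;1 0 0 0 0;1 0 0 0 0'
python3 - <<'E'
from h import *
im,c=snap("wrist");print(proj(c,[[.5195,-.0694,.096]]))
cv2.imwrite("pics/w5.png",im)
E
```

```text
tool_pos: [0.5192, -0.0705, 0.1564]
wrist_force: [-8.5, 14.5, 10.2]
clock: 30.05
tool_pos: [0.5202, -0.0757, 0.287]
tool_rot: [179.9, -0.0, 87.6]
wrist_force: [0.8, 0.1, -0.8]
gripper_width: 1.001
gripper_force: 0.0
[[278.72783482 196.50876241]]
```

View pics/w5.png

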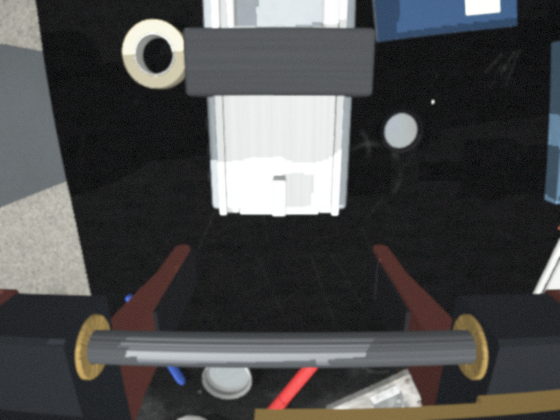

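The cover is shut, with the fin at about (279,197) as predicted (279,197) for home. The gripper is clear and the bystanders have not moved.

```bash
python3 -c "
from station import manip
print(manip.close_job())"
```

```text
the job is handed in; nothing more can be done
None
```

The self-test is done and handed in: the cover was slid to its open stop, the button pressed fully in (peak reading about 16 N) and released, and the cover slid back fully home, in about 30 s of the 67 s allowed.

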